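# Reseat the coffee grinder's burr carrier

### The job

The coffee grinder on the counter has been cleaned, but its upper burr carrier, the round metal plate with a cross grip that lies in the open top, is turned the wrong way and stands up on the locating pin. Push an arm of the grip round with a fingertip until the notch in the plate's rim is at the pin, then press the carrier down past its spring catches until it sits fully home and flat. Do not lift the carrier out, and leave the other things on the counter where they are.

Things in the scene. Friction and masses are not known exactly. Their poses are not given: they have to be found in the camera images.
- grinder: Round grey coffee grinder, hopper off, fixed to the counter, 140 mm across and 160 mm tall, with a black chute and a clear cup at its front. Origin: on the axis of its round top opening, at the counter; z up; its front and the pin lie on its -x side.
- seat (a point): Centre of the flat ring seat in the grinder's top, on the opening's axis, 150 mm above the counter; a wall round it, 55 mm from the axis, rises 10 mm above it. Two sprung steel catches with 45 degree noses stick in through the wall, 60 degrees either side of the grinder's +x, and hold the carrier up until it is pressed past them.
- pin_top (a point): Tip of the fixed steel locating pin, which stands upright on the seat, 49.5 mm from the axis at the grinder's front (-x of the grinder). 8 mm thick, 10.3 mm tall, the top 2.5 mm tapered to 4 mm. A round boss on the collar stands beside it.
- carrier: Loose aluminium burr carrier, 0.16 kg: plate 100 mm across, 5 mm thick, with one rim notch; its hub turns easily, with 0.7 mm play, on the end of the grinder's shaft. Origin: centre of the plate's underside, at seat when seated; z up, x to the notch. It starts level, 10.3 mm up, on pin and catches. With the notch at the pin, it sinks a little there, and about 7 N on the hub snaps it down.
- notch (a point): On the carrier, at its rim notch: 49.5 mm from the axis, level with the plate's top. The notch is 12 mm wide and 6.5 mm deep. Seated, the pin stands in it.
- grip_top (a point): On the carrier, middle of the hub's top, 31 mm above the carrier's origin, where to press. The hub is round, 31 mm across. From it the cross grip's two arms, upright walls 10 mm thick, run out to 40 mm from the axis along the carrier's +y and -y, square to the notch's direction; they stand 24 mm above the plate (top 29 mm above the carrier's origin).
- hopper: Clear bean hopper standing upside down on the counter, 129 mm across, 132 mm tall; origin at the middle of its underside. Not to be moved.
- brush: Small wooden-handled cleaning brush lying on the counter, 160 x 42 x 20 mm; origin at the middle of its underside. Not to be moved.
- coffee_mug: White mug, 82 x 114 x 91 mm; origin near the middle of its underside. Not to be moved.
- sugar_shaker: Glass sugar shaker, 44 mm across, 90 mm tall; origin at the middle of its underside. Not to be moved.

How it is judged (in metres and radians):
At the end, for the whole second after the job is handed in: The carrier lies at rest on its seat (underside within 2 mm of it, tilted less than 0.03 rad) with the pin in its notch (within 4 mm of the notch's middle) (z of carrier in the frame of seat below 0.002 m and angle between carrier's own z axis and vertical below 0.03 rad and horizontal distance between notch and pin_top below 0.004 m and linear speed of carrier below 0.01 m/s); the robot touches nothing.
It fails at once if the carrier is lifted out of the grinder (z of carrier in the frame of seat above 0.018 m).
It fails at once if another thing on the counter is moved by more than 20 mm (distance of any of hopper, brush, coffee_mug, sugar_shaker from where it was at the start of the episode above 0.02 m).
It also fails if it takes over 58 s, if anything falls off the work surface, if the arm or the gripper's body presses on something with over 40 N, if the wrist force passes 120 N, or if a joint passes its speed limit or range.

### The arm

A 6-joint arm with a two-finger parallel gripper is mounted at the origin on a cart in front of the work surface, level with it; the furniture and walls round the work are solid. World frame = base frame: x ahead of the robot, y to its left, z up, the work surface at z = 0. Lengths are in mm, angles in rad, forces in N, time in s.
With the tool pointing down it reaches from about 375 to 750 mm from the base axis. Payload 9 kg.
Tool frame: the origin (TCP) lies at the very end of the fingers, on their centre line; the grasp point (between the pads) lies 19 mm behind it (grip_point_offset is the z of the grasp point in the tool frame, in mm); z points along the fingers, y is the direction in which the jaws open and shut (so a half turn about z gives the same grasp; the last joint's range is limited). The gripper opens to 85 mm and grips with 20 to 120 N. Pads are 22 mm wide; open, the fingers measure 114 mm over their backs; the gripper's body (76 mm by 85 mm) begins 54 mm behind the grasp point. The pads swing forward as they close: fully open they stand 13 mm farther back than shut.
Start: joints at [1.089, 0.104, 0.097, 1.564, 0, 1.353], TCP at [156.454, 579.274, 231.331] pointing down, gripper open.
Joint ranges: [-2.99, 2.99], [-0.84, 1.86], [-1.1, 1.16], [-1.84, 2.11], [-1.51, 1.56], [-3.14, 3.14]. Speed limits (rad/s): [2.22, 2.22, 2.57, 3.14, 3.14, 3.14].

### API

Orientations are given as a unit quaternion [w, x, y, z].
In Python, from bench import * gives the robot as it stands.
- The arm moves only by the tool arm_command, never from a script. Its argument "deltas" is a list of rows, each a list of 3 entries, a list of its own where there are three numbers: the shift along the tool's x, y, z in mm, then the turn, a rotation vector about the tool's x, y, z in rad, then the opening, from 0 (shut) to 1 (fully open). In form: [[[tx, ty, tz], [wx, wy, wz], grip], ...]. A call has 1 to 12 rows; each row is the pose to reach, as a shift and turn from the pose commanded when the call began, along the tool's axes at that moment; what a row does not reach only later rows make up. A row lasts 1/10 s, in which the tool goes at most 50 mm and 8.59 degrees, less where a joint would pass 70% of its speed; a pose out of reach is approached as far as the arm can. A call with a gripper value outside its range is refused whole. The fingers move at their own pace and stop on an object; "newtons" is the grip in N (left out, the last holds). Time passes only in rows, so rows that repeat a pose let the fingers close. It gives the time, the measured TCP pose, the force and the opening at its end, in the units of the state.
- get_obs(): the state, without advancing time (a new reading comes with each control period).
- camera(name): name is "scene" or "top" or "wrist"; returns a dict with "img" (400x640x3 uint8, red, green, blue), "intrinsics" (3x3 intrinsics, pixels), "view" (4x4, takes a point from world to camera coordinates). Camera axes: x right, y down, z forward; pixel columns grow to the right and rows downward; lengths in mm; the calibration is good to about 2 mm. A picture is of the moment at which its call begins. There is no depth.
- sign_off(): hands the job in, once; it reports no verdict.
The state is a dict: "clock": time; "joints": joint angles; "joint_velocities": joint speeds; "effort": joint torques, N m; "tcp_pos": TCP position; "orientation": TCP orientation; "ft_force": force on the tool from outside, world axes, zero at the start; "wrist_torque": the same for the moment, N m; "opening": finger opening in mm.
Only numpy, scipy, OpenCV 4.12 (cv2) and the standard library are available. Lean on these libraries where they do the work, as an engineer would, in place of code of your own. Each camera call takes 0.05 s, during which the arm holds its last target.

## Working session

There is one attempt and no reset: what is moved stays moved. The work goes in short steps, Python scripts to look and compute and a tool call to move; the robot and the scene stay as the last step left them, time stands still between calls to the robot, and variables do not carry over. Pictures are saved under pics/ and viewed, and the job is handed in when it is done.

Besides the shell and the picture viewer there is one more tool, called after ">>>" as name(argument=value, ...) on one line, values as JSON. arm_command: Moves the arm, as the interface text tells. Its arguments: {"type":"object","properties":{"deltas":{"type":"array"},"newtons":{"type":"number"}},"required":["deltas"]}

```bash
mkdir -p pics; python3 - <<'E'
from bench import *
import cv2
for n in ["scene","top","wrist"]:
    c=camera(n); cv2.imwrite(f"pics/{n}0.png",c["img"][:,:,::-1]); print(n,c["intrinsics"].tolist(),c["view"].round(4).tolist())
print(get_obs())
E
```

```text
scene [[473.7659118438908, 0.0, 315.87235744704446], [0.0, 473.7659118438908, 201.58832888117968], [0.0, 0.0, 1.0]] [[-0.7446, -0.6675, -0.0097, 519.2369], [-0.3576, 0.4111, -0.8385, 226.1313], [0.5637, -0.6209, -0.5448, 1302.2598], [0.0, 0.0, 0.0, 1.0]]
top [[417.6257578305247, 0.0, 320.7746339798258], [0.0, 417.6257578305247, 204.76334743497154], [0.0, 0.0, 1.0]] [[0.0154, -0.9999, 0.0003, 145.7582], [-0.977, -0.0151, -0.2126, 555.3542], [0.2126, 0.003, -0.9771, 1148.1857], [0.0, 0.0, 0.0, 1.0]]
wrist [[321.52072101843237, 0.0, 321.17835744218047], [0.0, 321.52072101843237, 198.08994894573712], [0.0, 0.0, 1.0]] [[0.261, 0.9653, -0.0009, -599.2998], [0.9203, -0.2485, 0.3023, -39.7759], [0.2916, -0.0797, -0.9532, 380.8842], [0.0, 0.0, 0.0, 1.0]]
{'clock': 0.15, 'joints': array([ 1.08931720e+00,  1.04574662e-01,  9.66454997e-02,  1.56388745e+00,
       -9.91332386e-06,  1.35309226e+00]), 'joint_velocities': array([ 1.45517909e-03, -5.66839633e-04,  2.31041297e-03, -4.63832939e-04,
        7.14861186e-04,  4.44186933e-05]), 'effort': array([ 2.13947402e-03, -5.57352984e+01,  5.04009604e+01,  1.25067888e-02,
       -2.64232949e-04,  1.04229692e-07]), 'tcp_pos': array([156.31325759, 579.02084938, 230.6922848 ]), 'orientation': array([-1.70074809e-04,  1.31505495e-01,  9.91315310e-01, -4.80984820e-04]), 'ft_force': array([-0.65623354,  0.1042158 , -0.53858318]), 'wrist_torque': array([0.03765224, 0.02460272, 0.00092964]), 'opening': 85.2731238383352}
```

View pics/scene0.png

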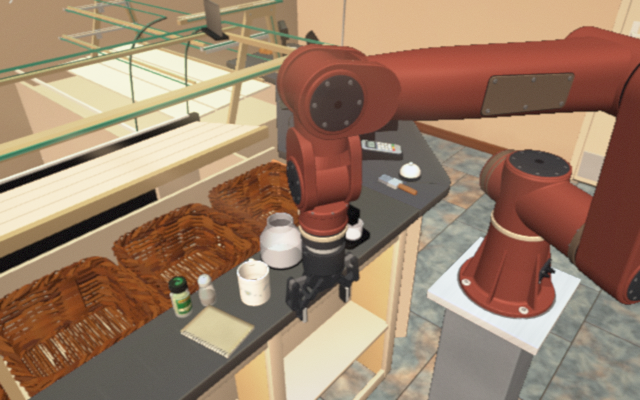

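View pics/top0.png

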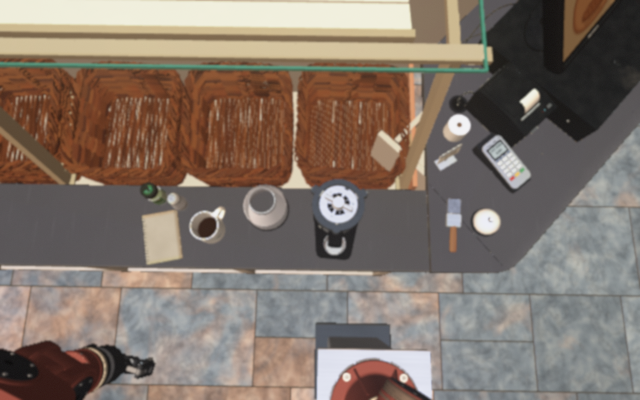

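View pics/wrist0.png

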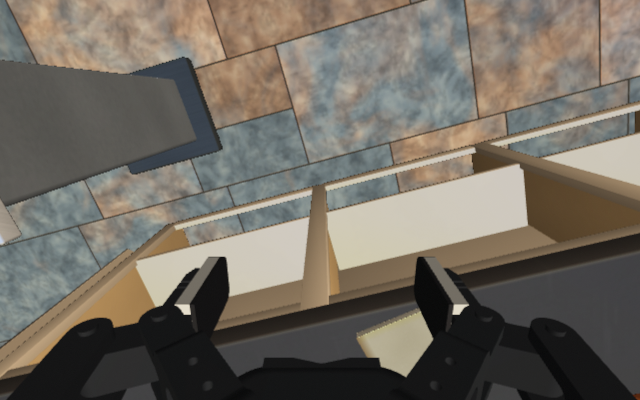

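```bash
cat > h.py <<'E'
import numpy as np, cv2
def px2w(c,u,v,z):
    K,V=np.array(c["intrinsics"]),np.array(c["view"]);R,t=V[:3,:3],V[:3,3]
    d=R.T@np.linalg.inv(K)@np.array([u,v,1.]);o=-R.T@t
    return o+d*(z-o[2])/d[2]
def w2px(c,p):
    K,V=np.array(c["intrinsics"]),np.array(c["view"]);q=K@(V[:3,:3]@np.array(p,float)+V[:3,3]);return q[:2]/q[2]
E
python3 - <<'E'
from bench import *
from h import *
im=cv2.imread("pics/top0.png")
cr=im[165:265,290:390]; cv2.imwrite("pics/top0c.png",cv2.resize(cr,(600,600),interpolation=cv2.INTER_CUBIC))
c=camera("top")
print(px2w(c,338,204,165),px2w(c,265,207,132))
E
```

```text
[532.89144971 108.6266929  165.        ] [528.76618041 305.22090932 132.        ]
```

View pics/top0c.png

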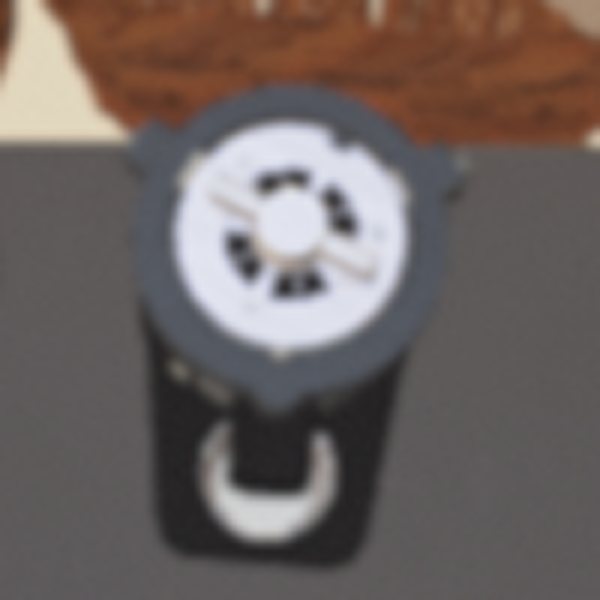

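>>> arm_command(deltas=[[[-40,-29,-25],[0,0,0],1],[[-80,-58,-50],[0,0,0],1],[[-120,-87,-75],[0,0,0],1],[[-160,-116,-100],[0,0,0],1],[[-200,-145,-100],[0,0,0],1],[[-240,-174,-100],[0,0,0],1],[[-280,-203,-100],[0,0,0],1],[[-320,-232,-100],[0,0,0],1],[[-360,-261,-100],[0,0,0],1],[[-400,-291,-100],[0,0,0],1],[[-440,-321,-100],[0,0,0],1],[[-487,-355,-100],[0,0,0],1]])

```text
clock: 1.4
tcp_pos: [519.4, 126.9, 331.4]
orientation: [0.0, 0.132, 0.991, 0.0]
ft_force: [0.1, 1.0, 0.2]
opening: 85.6
```

```bash
python3 - <<'E'
from bench import *
import cv2
for n in ["scene","wrist"]:
    c=camera(n); cv2.imwrite(f"pics/{n}1.png",c["img"][:,:,::-1])
o=get_obs();print(o['clock'],o['tcp_pos'],o['orientation'],o['joints'],o['ft_force'])
E
```

```text
1.5 [521.13421745 124.21817385 329.6859962 ] [-5.59255387e-04  1.34279224e-01  9.90943191e-01 -6.08053287e-04] [-9.71743278e-03 -4.23345971e-02  1.28800533e-01  1.74319283e+00
 -1.06720742e-03  2.59655459e-01] [-0.25810057  0.32743003 -0.43204152]
```

View pics/wrist1.png

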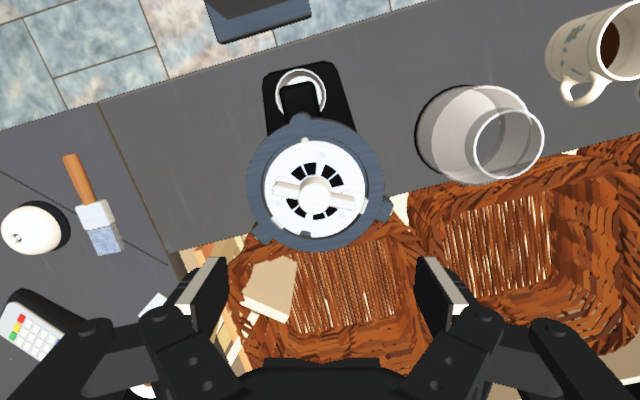

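View pics/scene1.png

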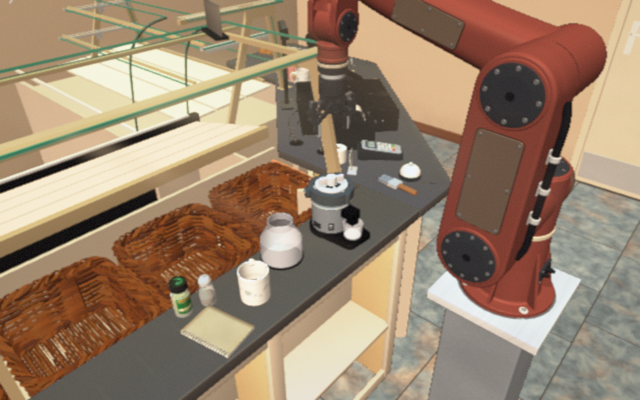

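```bash
python3 - <<'E'
import cv2
im=cv2.imread("pics/wrist1.png")
cv2.imwrite("pics/w1c.png",cv2.resize(im[100:260,230:400],None,fx=3.7,fy=3.7,interpolation=cv2.INTER_CUBIC))
E
```

```text
(no output)
```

View pics/w1c.png

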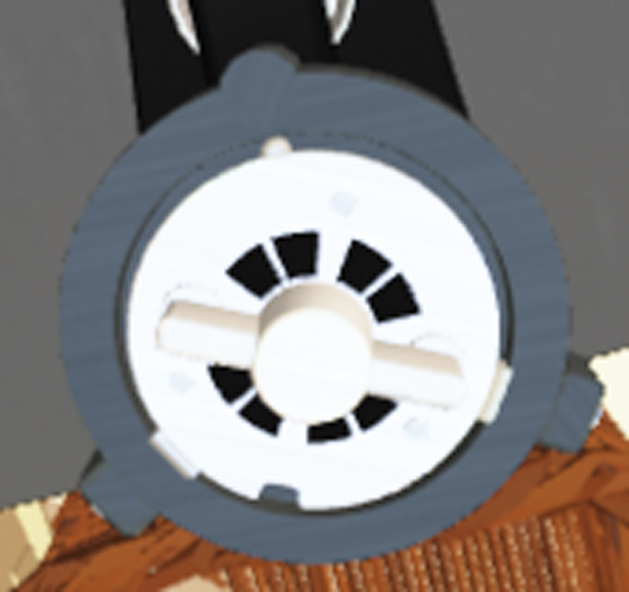

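```bash
cat > ms.py <<'E'
from h import *
from scipy.optimize import least_squares
def plate(c,z,c0,out=None):
    # rim fit: radial search of bright->dark edge
    im=c["img"].astype(float).min(axis=2); im=cv2.GaussianBlur(im,(0,0),.7)
    P=[]
    for a in np.radians(np.arange(0,360,3)):
        r=np.arange(43,56,.25)
        v=[]
        for q in r:
            u=w2px(c,[c0[0]+q*np.cos(a),c0[1]+q*np.sin(a),z]).astype(np.float32)
            v.append(cv2.getRectSubPix(im.astype(np.float32),(1,1),(float(u[0]),float(u[1])))[0,0])
        g=np.diff(v); k=g.argmin()
        if g[k]<-4: P.append([c0[0]+r[k]*np.cos(a),c0[1]+r[k]*np.sin(a)])
    P=np.array(P)
    f=least_squares(lambda x:np.hypot(P[:,0]-x[0],P[:,1]-x[1])-x[2],[c0[0],c0[1],50],loss='soft_l1',f_scale=.5)
    return f.x,len(P),np.sqrt(np.median(f.fun**2))
E
python3 - <<'E'
from bench import *
from ms import *
c=camera("wrist");cv2.imwrite("pics/wrist2.png",c["img"][:,:,::-1])
o=get_obs();print(o['clock'],o['tcp_pos'],o['orientation'])
f=lambda x,y:(230+(x+.5)/3.7-.5,100+(y+.5)/3.7-.5)
for n,x,y,z in [("hub",313,362,191.3),("pin",277,147,160.3),("notch",279,495,165.3),("catchL",175,453,160),("catchR",496,390,160),("plate",314,330,165.3),("armL",168,323,189),("armR",460,383,189)]:
    print(n,px2w(c,*f(x,y),z).round(1))
c0=px2w(c,*f(314,330),165.3)
for _ in range(3):
    r=plate(c,165.3,c0);c0=r[0][:2]
print(r)
ct=camera("top");p=plate(ct,165.3,c0);print(p)
cv2.imwrite("pics/w2c.png",cv2.resize(c["img"][100:260,230:400,::-1],None,fx=3.7,fy=3.7,interpolation=cv2.INTER_CUBIC))
E
```

```text
1.55 [519.62155968 126.40745152 330.21066347] [-8.40593670e-04  1.33635139e-01  9.91030230e-01 -1.63722116e-04]
hub [530.7 114.6 191.3]
pin [480.8 118.3 160.3]
notch [573.7  91.9 165.3]
catchL [555.6  66.2 160. ]
catchR [561.4 158.1 160. ]
plate [529.8 114.5 165.3]
armL [512.1  82.4 189. ]
armR [546.6 148.6 189. ]
(array([534.25841488, 110.65144762,  50.22817671]), 120, np.float64(0.20121283255032177))Traceback (most recent call last):
  File "<stdin>", line 12, in <module>
  File "ms.py", line 16, in plate
    f=least_squares(lambda x:np.hypot(P[:,0]-x[0],P[:,1]-x[1])-x[2],[c0[0],c0[1],50],loss='soft_l1',f_scale=.5)
    return func(*args, **kwargs)
    vector_fun = VectorFunction(
        fun_wrapped,
    ...<6 lines>...
        workers=workers
    )
    self._update_fun()
    ~~~~~~~~~~~~~~~~^^
    self.f = self.fun_wrapped(xp_copy(self.x))
             ~~~~~~~~~~~~~~~~^^^^^^^^^^^^^^^^^
    return np.atleast_1d(self.fun(x))
                         ~~~~~~~~^^^
    return self.f(x, *self.args, **self.kwargs)
           ~~~~~~^^^^^^^^^^^^^^^^^^^^^^^^^^^^^^
  File "ms.py", line 16, in <lambda>
    f=least_squares(lambda x:np.hypot(P[:,0]-x[0],P[:,1]-x[1])-x[2],[c0[0],c0[1],50],loss='soft_l1',f_scale=.5)
                                      ~^^^^^
IndexError: too many indices for array: array is 1-dimensional, but 2 were indexed
```

```bash
python3 - <<'E'
from bench import *
from ms import *
import pickle
c=camera("wrist");pickle.dump(c,open("c3.pkl","wb"))
o=get_obs();print(o['clock'],o['tcp_pos'],o['orientation'])
c0=[534.3,110.7]
print(plate(c,165.3,c0))
cv2.imwrite("pics/w3c.png",cv2.resize(c["img"][100:260,230:400,::-1],None,fx=3.7,fy=3.7,interpolation=cv2.INTER_CUBIC))
E
```

```text
1.65 [518.31479469 128.89213784 331.16500646] [-3.31206986e-04  1.31849806e-01  9.91269641e-01  1.35737867e-04]
(array([534.24322855, 110.67248995,  50.22744031]), 120, np.float64(0.20755268114300787))
```

View pics/w3c.png

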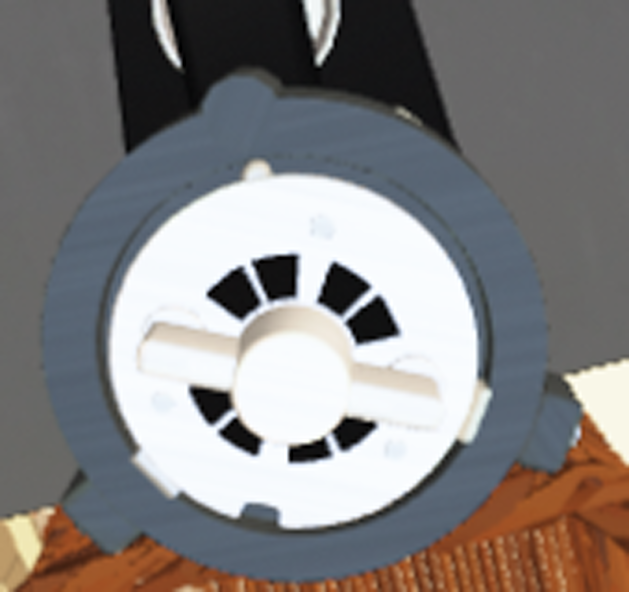

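```bash
python3 - <<'E'
from ms import *
import pickle
c=pickle.load(open("c3.pkl","rb"))
f=lambda x,y:(230+(x+.5)/3.7-.5,100+(y+.5)/3.7-.5)
for n,x,y,z in [("hub",294,386,191.3),("pin",257,169,160.3),("notch",262,512,165.3),("catchL",157,471,160),("catchR",475,412,160),("boss",245,100,160),("armL",144,345,189.3),("armR",440,403,189.3)]:
    p=px2w(c,*f(x,y),z)[:2]; d=p-[534.25,110.67]
    print(n,p.round(1),np.hypot(*d).round(1),np.degrees(np.arctan2(d[1],d[0])).round(1))
E
python3 - <<'E'
from bench import *
o=get_obs();print(o['clock'],o['tcp_pos'],o['orientation'],o['joint_velocities'])
E
```

```text
hub [533.6 112. ] 1.5 115.8
pin [482.7 115.2] 51.7 174.9
notch [575.7  89.6] 46.4 -26.9
catchL [557.7  63.3] 52.9 -63.6
catchR [564.2 155. ] 53.5 56.0
boss [464.8 117.3] 69.7 174.6
armL [513.9  78.5] 38.0 -122.3
armR [548.4 146.3] 38.4 68.4
1.65 [518.31479469 128.89213784 331.16500646] [-3.31206986e-04  1.31849806e-01  9.91269641e-01  1.35737867e-04] [ 0.02919886 -0.01818497 -0.00420895  0.00137515 -0.00137931  0.00129714]
```

>>> arm_command(deltas=[[[-5,-6,10],[0,0,-0.14],0],[[-10,-12,20],[0,0,-0.28],0],[[-15,-18,30],[0,0,-0.42],0],[[-20,-24,40],[0,0,-0.56],0],[[-25,-30,50],[0,0,-0.7],0],[[-30,-36,60],[0,0,-0.84],0],[[-35,-42,70],[0,0,-0.98],0],[[-41,-49,80],[0,0,-1.12],0],[[-41,-49,91],[0,0,-1.26],0],[[-41,-49,91],[0,0,-1.4],0],[[-41,-49,91],[0,0,-1.54],0],[[-41,-49,91],[0,0,-1.68],0]], newtons=40)

```text
clock: 2.85
tcp_pos: [544.7, 72.6, 240.7]
orientation: [0.0, -0.653, 0.757, -0.0]
ft_force: [-0.1, 0.2, 0.5]
opening: -0.2
```

>>> arm_command(deltas=[[[0,0,0],[0,0,-0.14],0],[[0,0,0],[0,0,-0.28],0],[[0,0,0],[0,0,-0.42],0],[[0,0,0],[0,0,-0.56],0],[[0,0,0],[0,0,-0.7],0],[[0,0,0],[0,0,-0.84],0],[[0,0,0],[0,0,-0.98],0],[[0,0,0],[0,0,-1.12],0],[[0,0,0],[0,0,-1.25],0],[[0,0,0],[0,0,-1.25],0],[[0,0,0],[0,0,-1.25],0]])

```text
clock: 3.95
tcp_pos: [545.0, 71.9, 240.6]
orientation: [-0.0, 0.972, -0.237, 0.0]
ft_force: [0.2, -0.6, 0.7]
opening: -0.6
```

```bash
cat > plan.py <<'E'
from bench import *
import numpy as np
from scipy.spatial.transform import Rotation as Ro
def R():
    w,x,y,z=get_obs()['orientation'];return Ro.from_quat([x,y,z,w])
def state():
    o=get_obs();m=R().as_matrix()
    print('t',o['clock'],'tcp',o['tcp_pos'].round(1),'xang',np.degrees(np.arctan2(m[1,0],m[0,0])).round(1),'tz',m[:,2].round(3),'q',o['joints'].round(3),'F',o['ft_force'].round(1),'T',o['wrist_torque'].round(2),'op',o['opening'].round(1))
def target(xang): # tool-down with tool x at angle
    a=np.radians(xang);return Ro.from_matrix(np.array([[np.cos(a),np.sin(a),0],[np.sin(a),-np.cos(a),0],[0,0,-1]]).T)
def row(p,xang,base=None):
    o=get_obs();b,r0=base if base else (o['tcp_pos'],R())
    d=r0.as_matrix().T@(np.array(p)-b);w=(r0.inv()*target(xang)).as_rotvec()
    return d.round(1).tolist(),w.round(3).tolist()
E
python3 - <<'E'
from plan import *
from h import *
state()
for n in ["wrist","scene"]:
    c=camera(n);cv2.imwrite(f"pics/{n}4.png",c["img"][:,:,::-1])
E
```

```text
Traceback (most recent call last):
  File "plan.py", line 8, in state
    print('t',o['clock'],'tcp',o['tcp_pos'].round(1),'xang',np.degrees(np.arctan2(m[1,0],m[0,0])).round(1),'tz',m[:,2].round(3),'q',o['joints'].round(3),'F',o['ft_force'].round(1),'T',o['wrist_torque'].round(2),'op',o['opening'].round(1))
                                                                                                                                                                                                                        ^^^^^^^^^^^^^^^^^^
AttributeError: 'float' object has no attribute 'round'
```

```bash
sed -i "s/o\['opening'\].round(1)/round(o['opening'],1)/" plan.py
python3 - <<'E'
from plan import *
from h import *
state()
for n in ["wrist","scene"]:
    c=camera(n);cv2.imwrite(f"pics/{n}4.png",c["img"][:,:,::-1])
E
```

```text
t 3.95 tcp [545.   71.9 240.6] xang -27.4 tz [ 0.001  0.    -1.   ] q [-0.107 -0.048 -0.04   1.578  0.    -2.771] F [ 0.2 -0.6  0.7] T [-0.01 -0.07  0.03] op -0.6
```

View pics/wrist4.png

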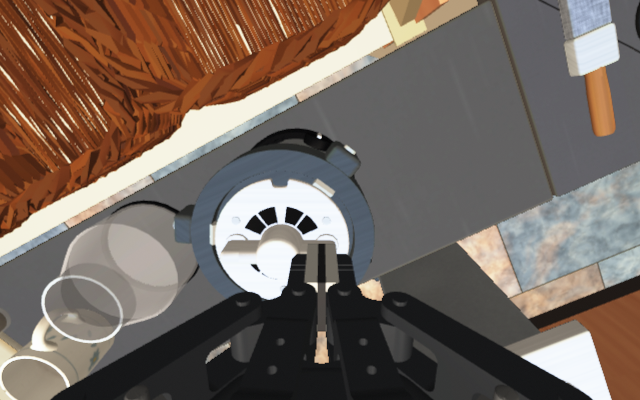

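```bash
cat >> plan.py <<'E'
C=np.array([534.1,111.0])
def fp(th,gap,z=173,r=32):
    a=np.radians(th);u=np.array([np.cos(a),np.sin(a)]);n=np.array([-u[1],u[0]])
    return np.r_[C+r*u+(16+gap)*n,z],th+90
E
python3 - <<'E'
from plan import *
o=get_obs();print(row(*fp(243,12,173)))
for z in [218,196,173]: print(row([545,71.9,z],333))
for g in [8,4]: print(row(*fp(243,g)))
for th in range(239,212,-4): print(row(*fp(th,0)))
E
```

```text
([0.2, 1.8, 67.5], [-0.0, -0.0, -0.006])
([-0.3, -0.3, 22.5], [-0.0, -0.0, -0.006])
([-0.3, -0.3, 44.5], [-0.0, -0.0, -0.006])
([-0.3, -0.3, 67.5], [-0.0, -0.0, -0.006])
([-3.8, 1.8, 67.5], [-0.0, -0.0, -0.006])
([-7.8, 1.9, 67.5], [-0.0, -0.0, -0.006])
([-14.1, 2.9, 67.5], [-0.0, -0.0, 0.064])
([-16.4, 3.8, 67.5], [-0.0, -0.0, 0.133])
([-18.8, 4.5, 67.5], [-0.0, -0.0, 0.203])
([-21.2, 5.1, 67.5], [-0.0, -0.0, 0.273])
([-23.7, 5.5, 67.5], [-0.0, -0.0, 0.343])
([-26.2, 5.7, 67.5], [-0.0, -0.0, 0.413])
([-28.7, 5.7, 67.5], [-0.0, -0.0, 0.482])
```

>>> arm_command(deltas=[[[0,1,22],[0,0,0],0],[[0,2,45],[0,0,0],0],[[0,2,60],[0,0,0],0],[[0,2,67.5],[0,0,0],0],[[-4,2,67.5],[0,0,0],0],[[-8,2,67.5],[0,0,0],0],[[-11,2.2,67.5],[0,0,0.02],0],[[-14,3,67.5],[0,0,0.064],0],[[-16.4,3.8,67.5],[0,0,0.133],0],[[-18.8,4.5,67.5],[0,0,0.203],0],[[-21.2,5.1,67.5],[0,0,0.273],0],[[-23.7,5.5,67.5],[0,0,0.343],0]])

```text
clock: 5.25
tcp_pos: [522.3, 76.6, 174.0]
orientation: [-0.0, 0.917, -0.4, 0.001]
ft_force: [2.0, -2.0, 1.2]
opening: 0.1
```

```bash
python3 - <<'E'
from plan import *
from h import *
state()
for n in ["wrist","scene"]:
    c=camera(n);cv2.imwrite(f"pics/{n}5.png",c["img"][:,:,::-1])
cv2.imwrite("pics/scene5.png",cv2.resize(c["img"][120:260,260:420,::-1],None,fx=4,fy=4))
E
```

```text
t 5.25 tcp [522.3  76.6 174. ] xang -47.1 tz [ 0.002 -0.001 -1.   ] q [-0.102 -0.123 -0.233  1.459 -0.    -2.421] F [ 2.  -2.   1.2] T [-0.36 -0.3   0.06] op 0.1
```

View pics/wrist5.png

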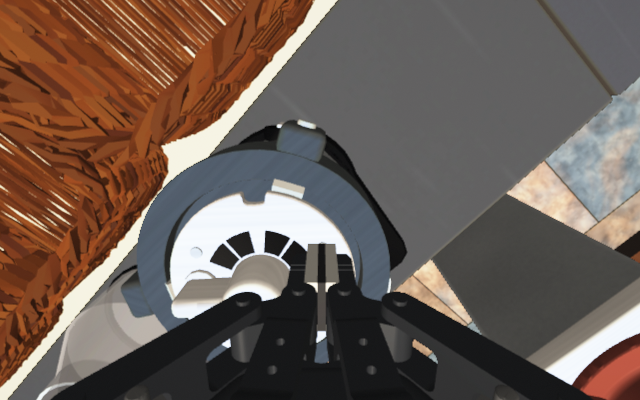

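View pics/scene5.png

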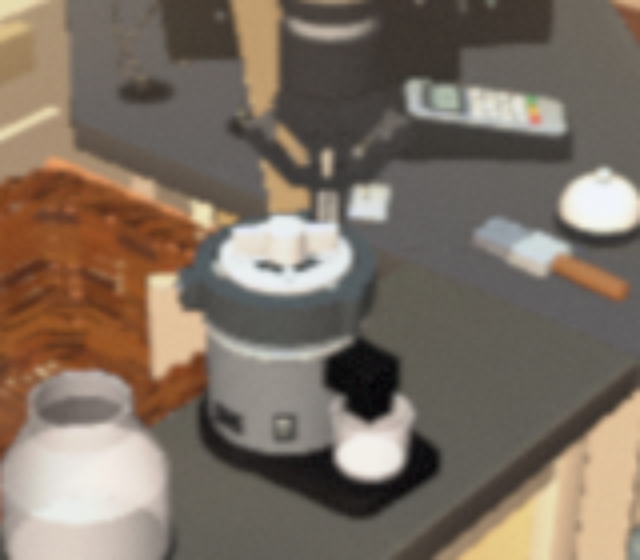

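```bash
python3 - <<'E'
from plan import *
b=(np.r_[fp(223,0)[0][:2],173.5],target(-47))
for th in range(218,158,-5): print(row(*fp(th,0),base=b))
E
```

```text
([-2.8, 1.3, 0.5], [0.0, 0.0, 0.087])
([-5.8, 2.3, 0.5], [0.0, 0.0, 0.175])
([-8.8, 3.1, 0.5], [0.0, 0.0, 0.262])
([-11.9, 3.5, 0.5], [0.0, 0.0, 0.349])
([-15.0, 3.8, 0.5], [0.0, 0.0, 0.436])
([-18.1, 3.7, 0.5], [0.0, 0.0, 0.524])
([-21.2, 3.4, 0.5], [0.0, 0.0, 0.611])
([-24.3, 2.8, 0.5], [0.0, 0.0, 0.698])
([-27.3, 1.9, 0.5], [-0.0, -0.0, 0.785])
([-30.2, 0.8, 0.5], [-0.0, -0.0, 0.873])
([-33.0, -0.5, 0.5], [-0.0, -0.0, 0.96])
([-35.7, -2.1, 0.5], [-0.0, -0.0, 1.047])
```

>>> arm_command(deltas=[[[-2.8,1.3,0],[0,0,0.087],0],[[-5.8,2.3,0],[0,0,0.175],0],[[-8.8,3.1,0],[0,0,0.262],0],[[-11.9,3.5,0],[0,0,0.349],0],[[-15,3.8,0],[0,0,0.436],0],[[-18.1,3.7,0],[0,0,0.524],0],[[-21.2,3.4,0],[0,0,0.611],0],[[-24.3,2.8,0],[0,0,0.698],0],[[-27.3,1.9,0],[0,0,0.785],0],[[-30.2,0.8,0],[0,0,0.873],0],[[-33,-0.5,0],[0,0,0.96],0],[[-35.7,-2.1,0],[0,0,1.047],0]])

```text
clock: 6.55
tcp_pos: [498.9, 103.8, 173.8]
orientation: [-0.0, -0.595, 0.804, -0.001]
ft_force: [-2.8, -4.0, 3.2]
opening: -0.4
```

```bash
python3 - <<'E'
from plan import *
from h import *
state(); print(fp(163,0))
c=camera("wrist");cv2.imwrite(f"pics/wrist6.png",c["img"][:,:,::-1])
E
```

```text
t 6.55 tcp [498.9 103.8 173.8] xang -107.0 tz [ 0.001 -0.001 -1.   ] q [-5.100e-02 -1.780e-01 -2.820e-01  1.465e+00 -1.000e-03 -1.325e+00] F [-2.8 -4.   3.2] T [-0.73  0.49  0.08] op -0.4
(array([498.82030053, 105.05501846, 173.        ]), 253)
```

View pics/wrist6.png

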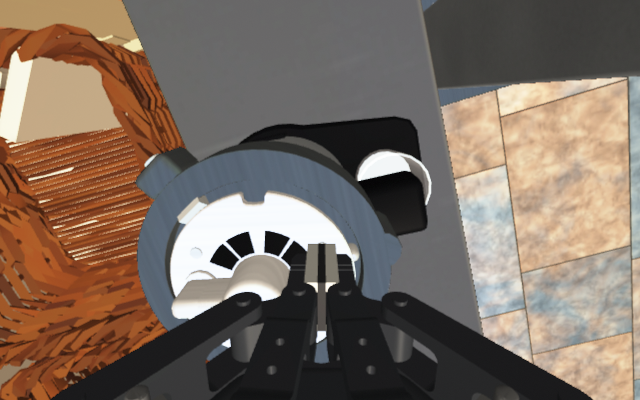

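>>> arm_command(deltas=[[[-2.8,1.3,0],[0,0,0.087],0],[[-5.8,2.3,0],[0,0,0.175],0],[[-8.8,3.1,0],[0,0,0.262],0],[[-11.9,3.5,0],[0,0,0.349],0],[[-15,3.8,0],[0,0,0.436],0],[[-18.1,3.7,0],[0,0,0.524],0],[[-21.2,3.4,0],[0,0,0.611],0],[[-24.3,2.8,0],[0,0,0.698],0],[[-27.3,1.9,0],[0,0,0.785],0],[[-30.2,0.8,0],[0,0,0.873],0],[[-33,-0.5,0],[0,0,0.96],0],[[-35.7,-2.1,0],[0,0,1.047],0]])

```text
clock: 7.8
tcp_pos: [511.2, 138.0, 173.2]
orientation: [-0.0, -0.114, 0.993, 0.0]
ft_force: [-2.3, -1.3, 1.3]
opening: 0.0
```

```bash
python3 - <<'E'
from plan import *
from h import *
import pickle
state(); print(fp(103,0))
c=camera("wrist");cv2.imwrite(f"pics/wrist7.png",c["img"][:,:,::-1]);pickle.dump(c,open("c7.pkl","wb"))
cv2.imwrite("pics/w7c.png",cv2.resize(c["img"][130:310,150:400,::-1],None,fx=3.2,fy=3.2,interpolation=cv2.INTER_CUBIC))
E
```

```text
t 7.8 tcp [511.2 138.  173.2] xang -166.9 tz [-0.  0. -1.] q [ 0.016 -0.115 -0.227  1.459  0.    -0.213] F [-2.3 -1.3  1.3] T [-0.28  0.38  0.01] op 0.0
(array([511.31164522, 138.5806252 , 173.        ]), 193)
```

View pics/w7c.png

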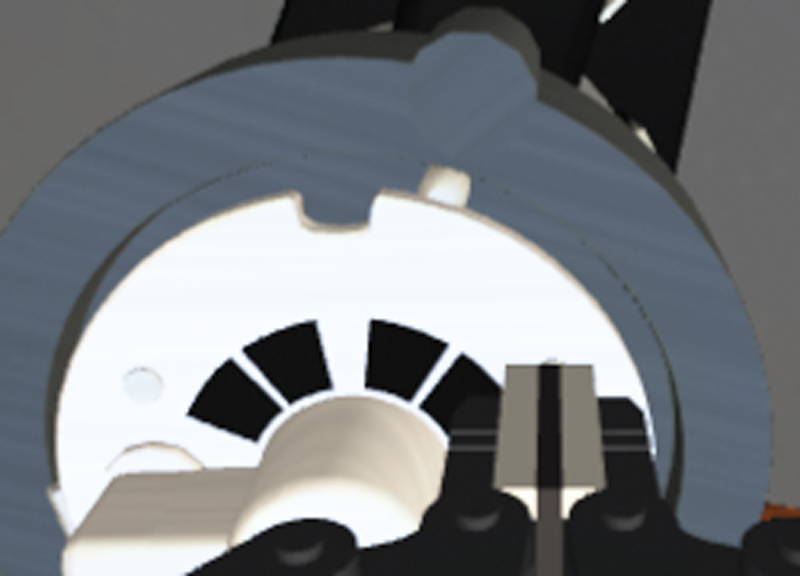

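```bash
cat > ang.py <<'E'
from ms import *
def ang(c,u,v,z,C=(534.1,111.0)):
    p=px2w(c,u,v,z)[:2]-np.array(C);return np.hypot(*p).round(1),np.degrees(np.arctan2(p[1],p[0])).round(1)
E
python3 - <<'E'
from ang import *
import pickle
c=pickle.load(open("c7.pkl","rb"))
f=lambda x,y:(150+(x+.5)/3.2-.5,130+(y+.5)/3.2-.5)
print(ang(c,*f(298,196),165.3),ang(c,*f(376,194),165.3),ang(c,*f(336,229),165.3),'pin',ang(c,*f(446,178),160.3),ang(c,*f(447,187),160.3), plate(c,165.3,[534.1,111]))
E
```

```text
(np.float64(49.4), np.float64(-158.2)) (np.float64(49.4), np.float64(-172.2)) (np.float64(43.6), np.float64(-164.3)) pin (np.float64(52.5), np.float64(176.7)) (np.float64(51.1), np.float64(176.1)) (array([535.12143755, 110.26895426,  50.29955693]), 86, np.float64(0.21706207298074384))
```

```bash
python3 - <<'E'
from plan import *
b=(fp(103,0)[0],target(193))
for d in [3,6,9,11,13,14,15,16,17,18]: print(d,row(*fp(103-d,0),base=b))
E
```

```text
3 ([-1.7, 0.8, 0.0], [0.0, 0.0, 0.052])
6 ([-3.4, 1.5, 0.0], [0.0, 0.0, 0.105])
9 ([-5.2, 2.1, 0.0], [0.0, 0.0, 0.157])
11 ([-6.4, 2.5, 0.0], [0.0, 0.0, 0.192])
13 ([-7.6, 2.8, 0.0], [0.0, 0.0, 0.227])
14 ([-8.2, 2.9, 0.0], [0.0, 0.0, 0.244])
15 ([-8.8, 3.1, 0.0], [0.0, 0.0, 0.262])
16 ([-9.4, 3.2, 0.0], [0.0, 0.0, 0.279])
17 ([-10.1, 3.3, 0.0], [0.0, 0.0, 0.297])
18 ([-10.7, 3.4, 0.0], [0.0, 0.0, 0.314])
```

>>> arm_command(deltas=[[[-1.7,0.8,0],[0,0,0.052],0],[[-3.4,1.5,0],[0,0,0.105],0],[[-5.2,2.1,0],[0,0,0.157],0],[[-6.4,2.5,0],[0,0,0.192],0],[[-7.6,2.8,0],[0,0,0.227],0],[[-8.2,2.9,0],[0,0,0.244],0],[[-8.8,3.1,0],[0,0,0.262],0],[[-9.4,3.2,0],[0,0,0.279],0],[[-9.4,3.2,0],[0,0,0.279],0]])

```text
clock: 8.75
tcp_pos: [519.7, 143.3, 172.8]
orientation: [0.0, 0.025, 1.0, 0.0]
ft_force: [-1.3, 1.0, 0.3]
opening: -0.1
```

```bash
python3 - <<'E'
from plan import *
from h import *
import pickle
state(); print(fp(87,0))
c=camera("wrist");pickle.dump(c,open("c8.pkl","wb"))
cv2.imwrite("pics/w8c.png",cv2.resize(c["img"][130:310,150:400,::-1],None,fx=3.2,fy=3.2,interpolation=cv2.INTER_CUBIC))
E
```

```text
t 8.75 tcp [519.7 143.3 172.8] xang 177.2 tz [ 0.  0. -1.] q [ 0.026 -0.086 -0.2    1.457  0.     0.075] F [-1.3  1.   0.3] T [ 0.26  0.26 -0.01] op -0.1
(array([519.79667804, 143.79352041, 173.        ]), 177)
```

View pics/w8c.png

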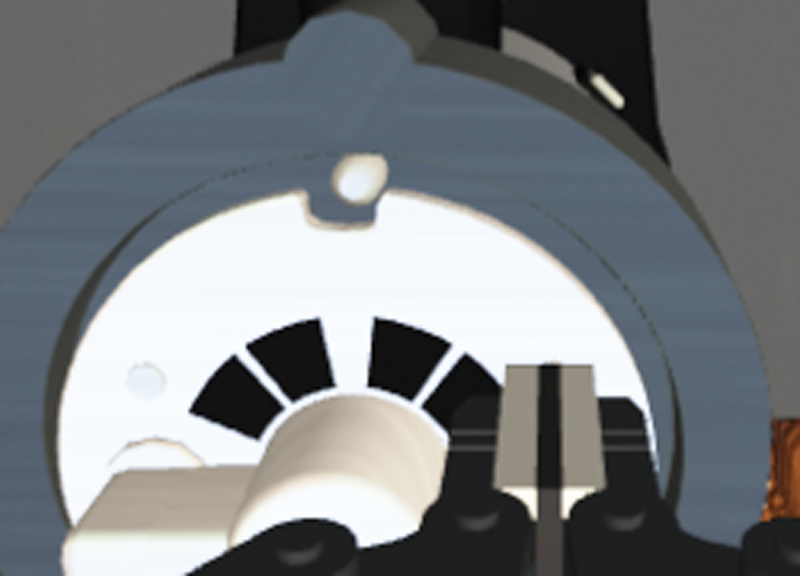

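>>> arm_command(deltas=[[[-0.6,0.3,0],[0,0,0.017],0],[[-1.1,0.5,0],[0,0,0.035],0],[[-1.7,0.8,0],[0,0,0.052],0],[[-1.8,0.8,0],[0,0,0.056],0],[[-1.8,0.8,0],[0,0,0.056],0]])

```text
clock: 9.3
tcp_pos: [521.6, 143.8, 172.8]
orientation: [0.0, 0.053, 0.999, 0.0]
ft_force: [-2.3, 1.1, 0.7]
opening: 0.0
```

```bash
python3 - <<'E'
from plan import *
from h import *
import pickle
state()
c=camera("wrist");pickle.dump(c,open("c9.pkl","wb"))
cv2.imwrite("pics/w9c.png",cv2.resize(c["img"][130:310,150:400,::-1],None,fx=3.2,fy=3.2,interpolation=cv2.INTER_CUBIC))
E
```

```text
t 9.3 tcp [521.6 143.8 172.8] xang 173.9 tz [ 0.  0. -1.] q [ 0.027 -0.08  -0.194  1.456  0.     0.133] F [-2.3  1.1  0.7] T [0.27 0.26 0.  ] op 0.0
```

View pics/w9c.png

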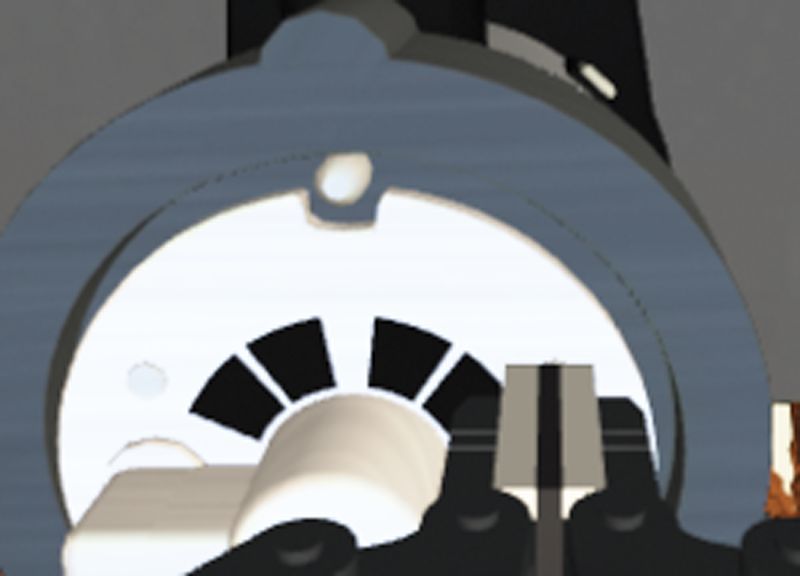

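```bash
python3 - <<'E'
from ang import *
import pickle
c=pickle.load(open("c9.pkl","rb"))
f=lambda x,y:(150+(x+.5)/3.2-.5,130+(y+.5)/3.2-.5)
for z in (165.3,163): print(ang(c,*f(303,194),z),ang(c,*f(384,192),z),ang(c,*f(342,226),z))
print('pin',ang(c,*f(344,170),160.3),ang(c,*f(343,183),160.3))
E
```

```text
(np.float64(49.4), np.float64(-178.4)) (np.float64(49.6), np.float64(167.2)) (np.float64(43.8), np.float64(175.2))
(np.float64(48.8), np.float64(-177.6)) (np.float64(48.9), np.float64(167.5)) (np.float64(43.1), np.float64(175.8))
pin (np.float64(51.4), np.float64(175.2)) (np.float64(49.3), np.float64(175.6))
```

>>> arm_command(deltas=[[[4,0,0],[0,0,0],0],[[10,0,0],[0,0,0],0],[[10,0,-20],[0,0,0],0],[[10,0,-40],[0,0,0],0],[[10,0,-45],[0,0,0],0],[[-3,-15,-45],[0,0,0],0],[[-16,-31.3,-45],[0,0,0],0],[[-16,-31.3,-45],[0,0,0],0],[[-16,-31.3,-45],[0,0,0],0]])

```text
clock: 10.25
tcp_pos: [533.8, 110.9, 217.2]
orientation: [-0.0, 0.053, 0.999, 0.0]
ft_force: [-0.2, 0.5, -0.8]
opening: -0.1
```

```bash
python3 - <<'E'
from plan import *
from h import *
import pickle
state()
c=camera("wrist");pickle.dump(c,open("c10.pkl","wb"))
cv2.imwrite("pics/w10c.png",cv2.resize(c["img"][130:310,150:400,::-1],None,fx=3.2,fy=3.2,interpolation=cv2.INTER_CUBIC))
E
```

```text
t 10.25 tcp [533.8 110.9 217.2] xang 173.9 tz [-0.001  0.    -1.   ] q [-0.035 -0.065 -0.099  1.537  0.     0.071] F [-0.2  0.5 -0.8] T [0.01 0.   0.02] op -0.1
```

View pics/w10c.png

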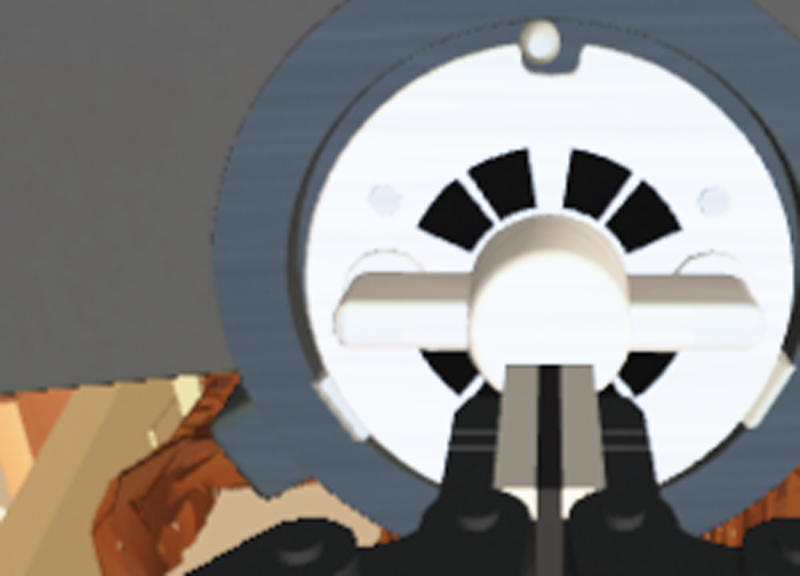

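```bash
python3 - <<'E'
from ang import *
import pickle
c=pickle.load(open("c10.pkl","rb"))
f=lambda x,y:(150+(x+.5)/3.2-.5,130+(y+.5)/3.2-.5)
C=plate(c,165.3,[534.1,111]);print(C)
for z in (165.3,163): print(px2w(c,*f(521,44),z),ang(c,*f(521,44),z),ang(c,*f(585,44),z),ang(c,*f(552,72),z))
print('pin',ang(c,*f(541,33),160.3),ang(c,*f(540,43),160.3))
for x,y in((367,440),(315,380),(794,365),(747,428)):print('catch',ang(c,*f(x,y),160))
print('arms',px2w(c,*f(336,335),189.3),px2w(c,*f(765,335),189.3))
cv2.imwrite("pics/w10d.png",cv2.resize(c["img"][120:160,280:360,::-1],None,fx=10,fy=10,interpolation=cv2.INTER_CUBIC))
E
```

```text
(array([534.44757868, 110.57472193,  50.09357569]), 112, np.float64(0.38594207085247567))
[483.74918107 110.71676502 165.3       ] (np.float64(50.4), np.float64(-179.7)) (np.float64(50.4), np.float64(166.5)) (np.float64(44.7), np.float64(173.6))
[484.0603159  110.62189125 163.        ] (np.float64(50.0), np.float64(-179.6)) (np.float64(50.1), np.float64(166.4)) (np.float64(44.3), np.float64(173.6))
pin (np.float64(51.5), np.float64(176.0)) (np.float64(49.6), np.float64(176.3))
catch (np.float64(55.1), np.float64(-53.3))
catch (np.float64(55.7), np.float64(-71.9))
catch (np.float64(55.7), np.float64(63.6))
catch (np.float64(55.2), np.float64(45.2))
arms [529.19566949  72.24192618 189.3       ] [537.52567532 149.75270678 189.3       ]
```

View pics/w10d.png

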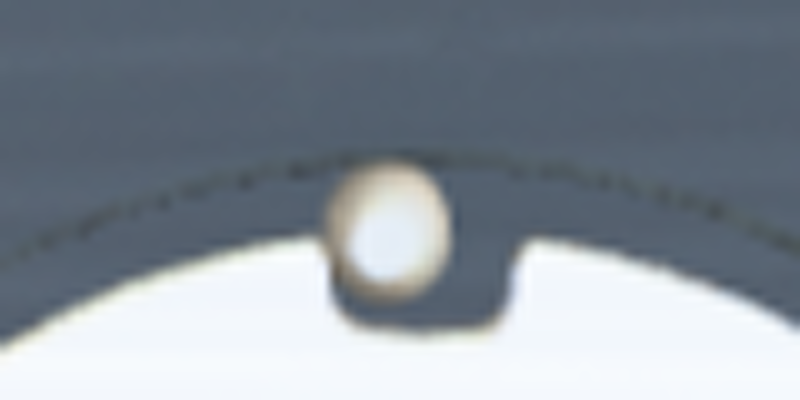

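>>> arm_command(deltas=[[[0,0,12],[0,0,0],0],[[0,0,22],[0,0,0],0],[[0,0,25],[0,0,0],0],[[0,0,26],[0,0,0],0],[[0,0,27],[0,0,0],0],[[0,0,28],[0,0,0],0]])

```text
clock: 10.9
tcp_pos: [534.3, 111.0, 190.1]
orientation: [0.0, 0.053, 0.999, 0.0]
ft_force: [-0.5, 0.2, -0.8]
opening: 0.3
```

>>> arm_command(deltas=[[[0,0,0.7],[0,0,0],0],[[0,0,1.4],[0,0,0],0],[[0,0,2],[0,0,0],0]])

```text
clock: 11.2
tcp_pos: [534.5, 111.0, 189.1]
orientation: [0.001, 0.053, 0.999, 0.0]
ft_force: [-2.6, 0.1, 9.8]
opening: 0.1
```

>>> arm_command(deltas=[[[0,0,0.7],[0,0,0],0],[[0,0,1.4],[0,0,0],0],[[0,0,2],[0,0,0],0]])

```text
clock: 11.5
tcp_pos: [534.6, 111.1, 187.8]
orientation: [0.001, 0.053, 0.999, 0.0]
ft_force: [-4.9, 0.1, 14.1]
opening: 0.1
```

```bash
python3 - <<'E'
from plan import *
from h import *
import pickle
state()
c=camera("wrist")
cv2.imwrite("pics/w11c.png",cv2.resize(c["img"][40:310,150:480,::-1],None,fx=2.2,fy=2.2,interpolation=cv2.INTER_CUBIC))
c=camera("scene")
cv2.imwrite("pics/s11c.png",cv2.resize(c["img"][140:240,270:390,::-1],None,fx=6,fy=6,interpolation=cv2.INTER_CUBIC))
E
```

```text
t 11.5 tcp [534.6 111.1 187.8] xang 173.9 tz [ 0.002  0.    -1.   ] q [-0.035 -0.068 -0.156  1.481  0.     0.071] F [-4.9  0.1 14.1] T [0.08 0.96 0.03] op 0.1
```

View pics/w11c.png

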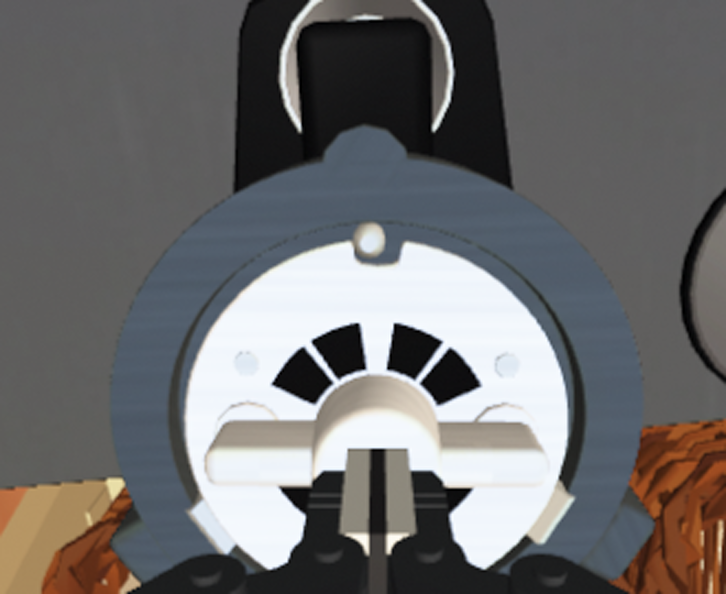

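View pics/s11c.png

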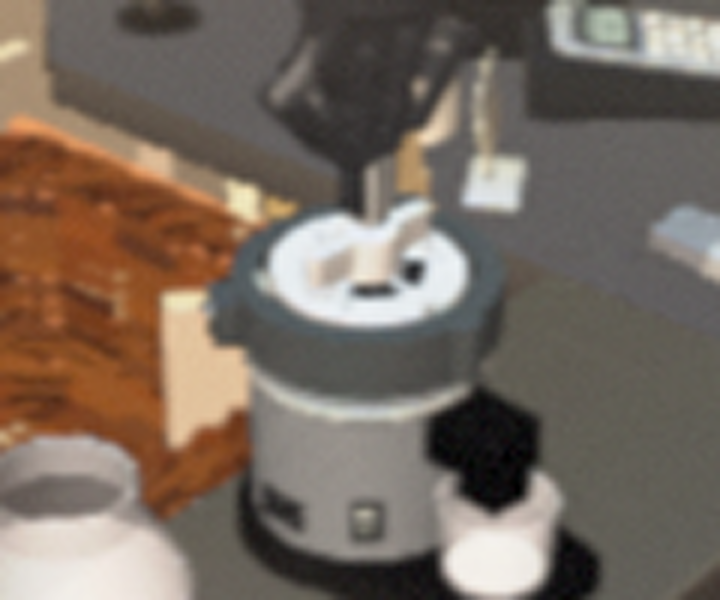

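>>> arm_command(deltas=[[[0,0,-2.5],[0,0,0],0],[[0,0,-2.5],[0,0,-0.02],0],[[0,0,-2.5],[0,0,-0.04],0],[[0,0,-2.5],[0,0,-0.06],0],[[0,0,-2.5],[0,0,-0.06],0]])

```text
clock: 12.1
tcp_pos: [534.1, 110.9, 188.2]
orientation: [-0.0, 0.022, 1.0, -0.0]
ft_force: [0.1, -0.9, 1.2]
opening: -0.1
```

```bash
python3 - <<'E'
from plan import *
from h import *
import pickle
state()
c=camera("wrist")
cv2.imwrite("pics/w12c.png",cv2.resize(c["img"][40:310,150:480,::-1],None,fx=2.2,fy=2.2,interpolation=cv2.INTER_CUBIC))
E
```

```text
t 12.1 tcp [534.1 110.9 188.2] xang 177.4 tz [-0. -0. -1.] q [-0.035 -0.067 -0.153  1.484 -0.     0.01 ] F [ 0.1 -0.9  1.2] T [-0.23 -0.09  0.03] op -0.1
```

View pics/w12c.png

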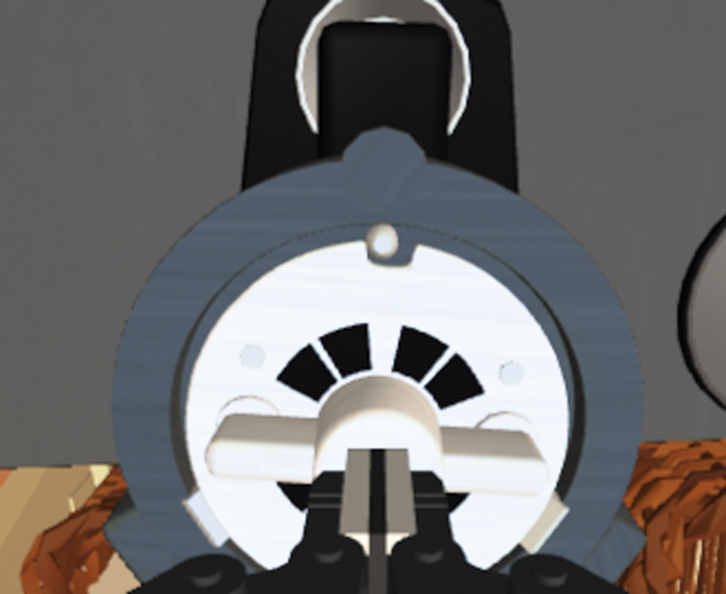

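>>> arm_command(deltas=[[[0,0,-12],[0,0,0],0],[[0,0,-25],[0,0,0],0],[[13,-15,-25],[0,0,0.03],0],[[26,-30.4,-25],[0,0,0.06],0],[[26,-30.4,-20],[0,0,0.06],0],[[26,-30.4,0],[0,0,0.06],0],[[26,-30.4,14],[0,0,0.06],0],[[23,-30.4,14],[0,0,0.06],0],[[20,-30.4,14],[0,0,0.06],0],[[20,-30.4,14],[0,0,0.06],0]])

```text
clock: 13.15
tcp_pos: [513.5, 81.6, 175.1]
orientation: [0.0, 0.053, 0.999, 0.0]
ft_force: [-0.1, 0.5, 0.2]
opening: 0.0
```

```bash
python3 - <<'E'
from plan import *
from h import *
import pickle
state()
c=camera("wrist");pickle.dump(c,open("c13.pkl","wb"))
cv2.imwrite("pics/w13c.png",cv2.resize(c["img"][130:310,240:490,::-1],None,fx=3.2,fy=3.2,interpolation=cv2.INTER_CUBIC))
E
```

```text
t 13.15 tcp [513.5  81.6 175.1] xang 174.0 tz [ 0.001  0.    -1.   ] q [-0.094 -0.146 -0.252  1.465  0.     0.011] F [-0.1  0.5  0.2] T [0.07 0.02 0.  ] op 0.0
```

View pics/w13c.png

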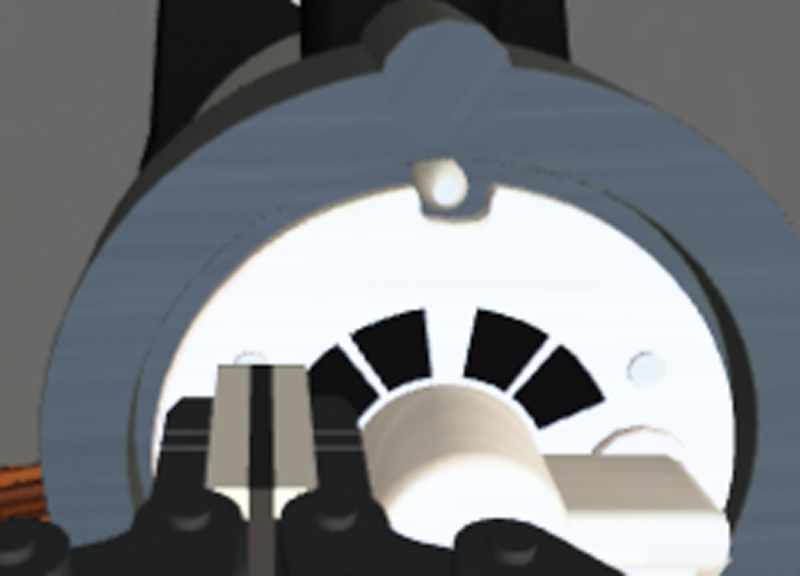

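>>> arm_command(deltas=[[[-0.8,0,0],[0,0,0],0],[[-1.6,0,0],[0,0,0],0],[[-2.2,0,0],[0,0,-0.02],0],[[-2.8,0,0],[0,0,-0.04],0],[[-2.8,0,0],[0,0,-0.04],0]])

```text
clock: 13.7
tcp_pos: [515.3, 81.0, 174.5]
orientation: [-0.0, 0.033, 0.999, -0.0]
ft_force: [-4.3, -1.1, 3.1]
opening: 0.1
```

```bash
python3 - <<'E'
from plan import *
from h import *
import pickle
state()
c=camera("wrist");pickle.dump(c,open("c14.pkl","wb"))
cv2.imwrite("pics/w14c.png",cv2.resize(c["img"][130:310,240:490,::-1],None,fx=3.2,fy=3.2,interpolation=cv2.INTER_CUBIC))
E
```

```text
t 13.7 tcp [515.3  81.  174.5] xang 176.3 tz [-0.    -0.001 -1.   ] q [-9.500e-02 -1.390e-01 -2.460e-01  1.464e+00 -1.000e-03 -3.000e-02] F [-4.3 -1.1  3.1] T [-0.41  0.9  -0.08] op 0.1
```

View pics/w14c.png

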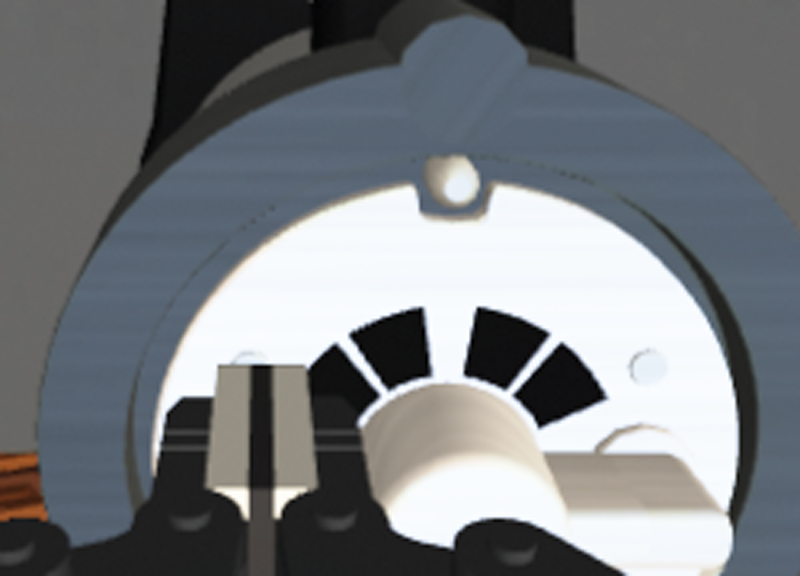

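>>> arm_command(deltas=[[[4,0,0],[0,0,0],0],[[10,0,0],[0,0,0],0],[[10,0,-20],[0,0,0],0],[[10,0,-42],[0,0,0],0],[[-3,15,-42],[0,0,0],0],[[-17,31.2,-42],[0,0,0],0],[[-17,31.2,-42],[0,0,0],0],[[-17,31.2,-42],[0,0,0],0]])

```text
clock: 14.55
tcp_pos: [534.2, 111.5, 216.1]
orientation: [-0.0, 0.033, 0.999, 0.0]
ft_force: [-0.8, 0.0, -0.3]
opening: 0.2
```

```bash
python3 - <<'E'
from plan import *
from h import *
import pickle
state()
c=camera("wrist");pickle.dump(c,open("c15.pkl","wb"))
cv2.imwrite("pics/w15c.png",cv2.resize(c["img"][110:310,210:440,::-1],None,fx=3.2,fy=3.2,interpolation=cv2.INTER_CUBIC))
E
```

```text
t 14.55 tcp [534.2 111.5 216.1] xang 176.3 tz [-0.  0. -1.] q [-0.034 -0.064 -0.1    1.535  0.     0.031] F [-0.8  0.  -0.3] T [ 0.01 -0.02 -0.01] op 0.2
```

View pics/w15c.png

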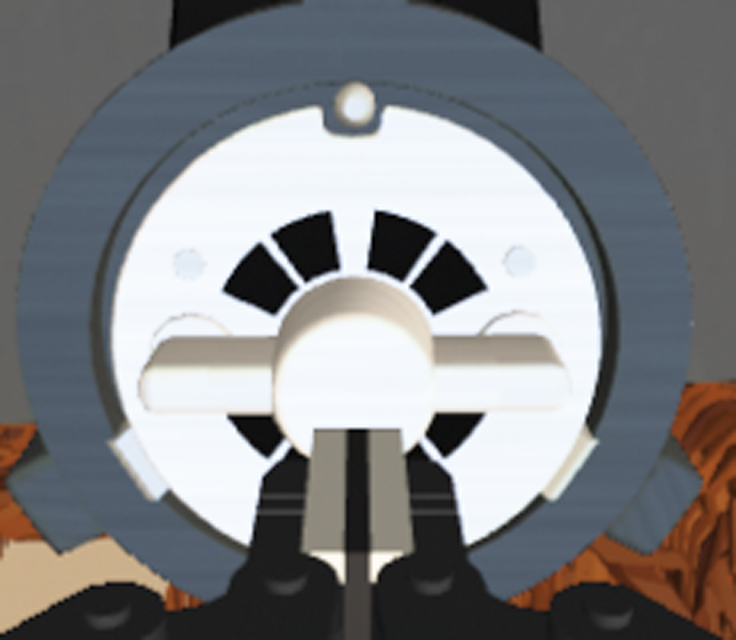

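>>> arm_command(deltas=[[[0,0,12],[0,0,0],0],[[0,0,22],[0,0,0],0],[[0,0,25],[0,0,0],0],[[0,0,26],[0,0,0],0],[[0,0,27],[0,0,0],0],[[0,0,28],[0,0,0],0],[[0,0,29],[0,0,0],0],[[0,0,30],[0,0,0],0]])

```text
clock: 15.4
tcp_pos: [534.8, 111.4, 188.0]
orientation: [0.001, 0.033, 0.999, 0.0]
ft_force: [-6.1, 1.4, 12.1]
opening: -0.1
```

>>> arm_command(deltas=[[[0,0,1],[0,0,0],0],[[0,0,2],[0,0,0],0],[[0,0,3],[0,0,0],0]])

```text
clock: 15.7
tcp_pos: [535.2, 111.5, 184.6]
orientation: [0.001, 0.033, 0.999, 0.0]
ft_force: [0.6, -1.2, 0.1]
opening: 0.0
```

>>> arm_command(deltas=[[[0,0,1],[0,0,0],0],[[0,0,2],[0,0,0],0],[[0,0,3],[0,0,0],0],[[0,0,4],[0,0,0],0],[[0,0,4],[0,0,0],0]])

```text
clock: 16.2
tcp_pos: [534.6, 111.3, 181.0]
orientation: [0.001, 0.033, 0.999, -0.0]
ft_force: [-5.5, 0.5, 14.0]
opening: -0.2
```

>>> arm_command(deltas=[[[0,0,1],[0,0,0],0],[[0,0,1],[0,0,0],0]])

```text
clock: 16.4
tcp_pos: [534.6, 111.3, 181.0]
orientation: [0.001, 0.033, 0.999, -0.0]
ft_force: [-9.1, -1.0, 20.2]
opening: 0.0
```

>>> arm_command(deltas=[[[0,0,-5],[0,0,0],0],[[0,0,-25],[0,0,0],0],[[0,0,-60],[0,0,0],0],[[0,0,-90],[0,0,0],0],[[0,0,-100],[0,0,0],0],[[0,0,-100],[0,0,0],0]])

```text
clock: 17.0
tcp_pos: [535.3, 111.2, 279.5]
orientation: [0.001, 0.033, 0.999, 0.0]
ft_force: [-0.4, -0.5, -0.2]
opening: 0.1
```

```bash
python3 - <<'E'
from plan import *
from ms import *
state()
c=camera("wrist")
cv2.imwrite("pics/w16c.png",cv2.resize(c["img"][90:270,220:430,::-1],None,fx=3.5,fy=3.2,interpolation=cv2.INTER_CUBIC))
for z in (155,158,160,165): print(z,plate(c,z,[534.2,111]))
c=camera("scene")
cv2.imwrite("pics/s16c.png",cv2.resize(c["img"][140:240,270:390,::-1],None,fx=6,fy=6,interpolation=cv2.INTER_CUBIC))
E
```

```text
t 17.0 tcp [535.3 111.2 279.5] xang 176.2 tz [ 0.002 -0.    -1.   ] q [-0.035 -0.045  0.033  1.647  0.     0.031] F [-0.4 -0.5 -0.2] T [ 0.   -0.02 -0.02] op 0.1
155 (array([534.09449327, 111.06068246,  50.16828003]), 118, np.float64(0.09560412870489082))
158 (array([533.27095425, 111.19247932,  49.67426243]), 120, np.float64(0.15613038906657972))
160 (array([532.78187106, 111.24613438,  49.35401791]), 120, np.float64(0.15211638569977526))
165 (array([531.3532859 , 111.35219823,  48.42552327]), 120, np.float64(0.15560176820245558))
```

View pics/w16c.png

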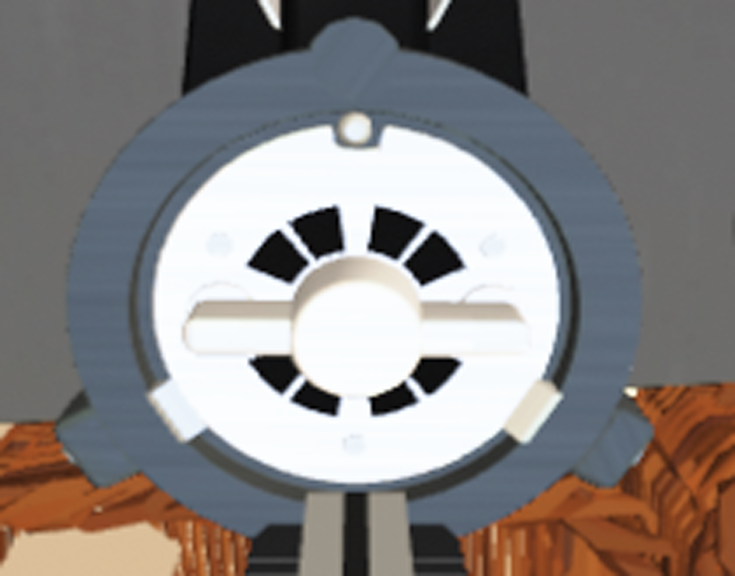

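View pics/s16c.png

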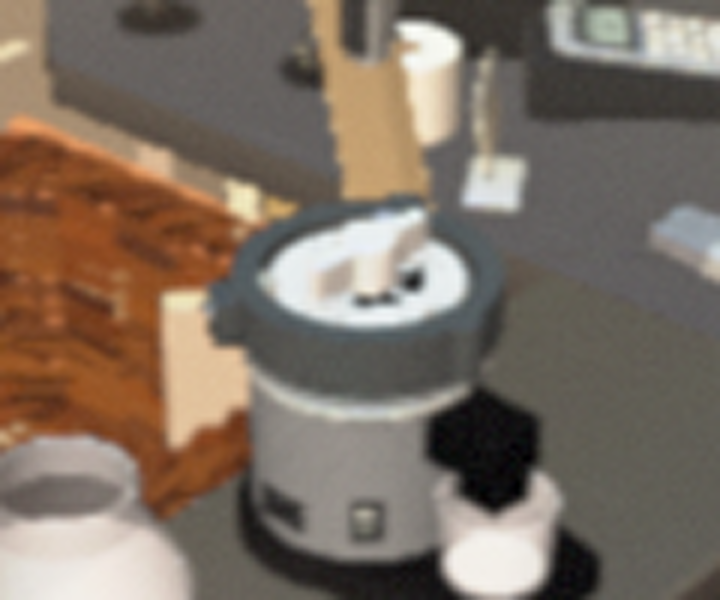

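The picture shows the pin in the middle of the notch (about 355,128), both catches over the rim, and the plate down inside the collar. The rim fit gives the correct 50 mm radius at the seated height.

```bash
python3 -c "
from bench import *
print(sign_off())"
```

```text
the job is handed in; nothing more can be done
None
```

The carrier is turned and pressed home, and I handed the job in at about 17 s of the 58 s allowed. Sign-off gives no verdict.

**What I did:** I pushed one grip arm about 160° clockwise with the closed fingertips. My first press stopped at about 14 N because the notch was about 2° too far round and the pin was against its side. A twist with the tip resting on the hub did not fix it. I then nudged the other grip arm back slightly with the fingertip and pressed again, and the carrier snapped down.

**Last checks:**
- **Height:** the hub top was at 181.0 mm under a 14–20 N press, which is the seated value.
- **Flatness:** the rim fits a 50.2 mm radius circle at the seated plate height, in line with the opening's axis to within about a millimetre. I did not measure tilt directly.
- **Pin and catches:** in the last wrist picture the pin stands in the middle of the notch and both catches are over the plate.
- **Gripper and other things:** the gripper was about 100 mm clear and the force near zero. The arm touched nothing but the carrier, but I did not re-measure the positions of the other things on the counter.

Early on, the wrist views disagreed by 1–2° on the notch angle. I went by the view from straight above the hub.

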